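Put the round plate-press punches into their die rings

TASK

Pair up the plate press's tooling: pick out the three round punches and set each one, stem up, into the die ring of its own size (small in small, medium in medium, large in large), so that it lies flat on the ring's floor inside the rim. Set them down rather than dropping them, and leave the two square punches where they stand.

Things in the scene. Friction and masses are not known exactly. Their poses are not given: they have to be found in the camera images.
- punch_small_center (a point): small ROUND forming punch: an aluminium disc (flange) 50 mm in diameter and 16 mm thick, 0.12 to 0.6 kg. On the middle of the flange stands a plain round steel stem, 26 mm in diameter, from 16 to 60 mm above the underside, to be gripped from above; whole height 60 mm. This point is the centre, half-way up: 30 mm above the underside and on the stem's axis; z is up along the stem. Loose; starts standing on the bench, stem up.
- punch_medium_center (a point): medium ROUND forming punch: an aluminium disc (flange) 70 mm in diameter and 16 mm thick, 0.12 to 0.6 kg. On the middle of the flange stands a plain round steel stem, 26 mm in diameter, from 16 to 60 mm above the underside, to be gripped from above; whole height 60 mm. This point is the centre, half-way up: 30 mm above the underside and on the stem's axis; z is up along the stem. Loose; starts standing on the bench, stem up.
- punch_large_center (a point): large ROUND forming punch: an aluminium disc (flange) 90 mm in diameter and 16 mm thick, 0.12 to 0.6 kg. On the middle of the flange stands a plain round steel stem, 26 mm in diameter, from 16 to 60 mm above the underside, to be gripped from above; whole height 60 mm. This point is the centre, half-way up: 30 mm above the underside and on the stem's axis; z is up along the stem. Loose; starts standing on the bench, stem up.
- ring_small: small die ring: a shallow round dark steel dish fixed to the bench, 80 mm in outer diameter, 12 mm high, with a rim 6 mm thick and an inner diameter of 68 mm (18 mm wider than the 50 mm round punch that belongs in it). Its inner floor is 4 mm above the bench. Origin: centre of its underside, on the bench (z = 0); z up.
- ring_medium: medium die ring: a shallow round dark steel dish fixed to the bench, 100 mm in outer diameter, 12 mm high, with a rim 6 mm thick and an inner diameter of 88 mm (18 mm wider than the 70 mm round punch that belongs in it). Its inner floor is 4 mm above the bench. Origin: centre of its underside, on the bench (z = 0); z up.
- ring_large: large die ring: a shallow round dark steel dish fixed to the bench, 120 mm in outer diameter, 12 mm high, with a rim 6 mm thick and an inner diameter of 108 mm (18 mm wider than the 90 mm round punch that belongs in it). Its inner floor is 4 mm above the bench. Origin: centre of its underside, on the bench (z = 0); z up.
- square_small_center (a point): smaller SQUARE punch, not part of the job: a square aluminium flange 56 x 56 mm, 16 mm thick. On the middle of the flange stands a plain round steel stem, 26 mm in diameter, from 16 to 60 mm above the underside, to be gripped from above; whole height 60 mm. This point is the centre, half-way up: 30 mm above the underside and on the stem's axis; z is up along the stem. Loose; starts standing on the bench, stem up.
- square_big_center (a point): bigger SQUARE punch, not part of the job: a square aluminium flange 76 x 76 mm, 16 mm thick. On the middle of the flange stands a plain round steel stem, 26 mm in diameter, from 16 to 60 mm above the underside, to be gripped from above; whole height 60 mm. This point is the centre, half-way up: 30 mm above the underside and on the stem's axis; z is up along the stem. Loose; starts standing on the bench, stem up.
Not all that is in view belongs to the job. Leave any turquoise or yellow look-alike of the part that bears punch_small_center alone.

How it is judged:
By the outcome, as a careful person would: the job done as asked, in the order asked, and still so for the second after the job is handed in, with the robot touching nothing.
It also fails if it takes over 96 s, if anything falls off the work surface, if the arm or the gripper's body presses on something with over 40 N, if the wrist force passes 120 N, or if a joint passes its speed limit or range.

ROBOT

A 6-joint arm with a two-finger parallel gripper is mounted at the origin on the work surface. World frame = base frame: x ahead of the robot, y to its left, z up, the work surface at z = 0. Lengths are in m, angles in rad, forces in N, time in s.
With the tool pointing down it reaches from about 0.3 to 0.775 m from the base axis. Payload 14.6 kg.
Tool frame: the origin (TCP) lies at the very end of the fingers, on their centre line; the grasp point (between the pads) lies 19 mm behind it; z points along the fingers, y is the line along which they close (so a half turn about z gives the same grasp; the last joint's range is limited). The gripper opens to 94 mm and grips with 3 to 60 N. Pads are 16 mm wide; open, the fingers measure 119 mm over their backs; the gripper's body (75 mm by 177 mm) begins 78 mm behind the grasp point.
Start: joints at [1.153, 0.3, 1.521, -0, 1.321, -0.067], TCP at [0.189, 0.516, 0.205] pointing down, gripper open.
Joint ranges: [-3.03, 3.03], [-0.79, 2.21], [0.23, 2.52], [-1.04, 4.18], [0, 3.07], [-2.55, 2.55]. Speed limits (rad/s): [2.22, 2.22, 2.57, 3.14, 3.14, 3.14].

INTERFACE

Orientations are given as [roll, pitch, yaw] about the fixed x, y, z axes, in that order (R = Rz(yaw) Ry(pitch) Rx(roll)).
In Python, from station import ctrl gives the robot as it stands.
- The arm moves only by the shell command python3 -m pendant 'ROWS' [OPENING] [FORCE]. ROWS is JSON, a list of rows, each a list of 2 entries, a list of its own where there are three numbers: the shift along the world's x, y, z in cm, then the turn about the world's z in rad. A call has 1 to 20 rows; each row shifts and turns the commanded pose from where the row before left it; what a row does not reach is not made up. A row lasts 1/12 s, in which the tool goes at most 41.7 mm and 7.16 degrees, less where a joint would pass 70% of its speed; a pose out of reach is approached as far as the arm can. A call is refused whole if a number of a shift passes 4.17 or a number of a turn 0.125, either way. A call with a gripper value outside its range is refused whole. OPENING is the opening, from 0 (shut) to 1 (fully open), set as the call begins (- or left out, the last holds). The fingers move at their own pace and stop on an object; FORCE is the grip in N (left out, the last holds). Time passes only in rows, so rows that do not move let the fingers close. It gives the time, the measured TCP pose, the force, the opening and the grip force at its end, in the units of the state.
- ctrl.get_obs(): the state, without advancing time (a new reading comes with each control period).
- ctrl.camera(name): name is "side" or "top" or "wrist"; returns a dict with "color" (480x640x3 uint8, red, green, blue), "intrinsics" (3x3 intrinsics, pixels), "k1" (the pictures are not rectified: a ray, as slopes to the right and down, at radius r is drawn at 1 + k1 r^2 times it, then the intrinsics apply), "camera_from_world" (4x4, takes a point from world to camera coordinates). Camera axes: x right, y down, z forward; pixel columns grow to the right and rows downward; lengths in m; the calibration is good to about 2 mm. A picture is of the moment at which its call begins. There is no depth.
- ctrl.hand_in(): hands the job in; it is judged then, once.
The state is a dict: "time_s": time; "qpos": joint angles; "joint_vel": joint speeds; "tau": joint torques, N m; "ee_pos": TCP position; "eef_rot": TCP orientation; "force": force on the tool from outside, world axes, zero at the start; "moment": the same for the moment, N m; "grip_width": finger opening in m; "grip_force": force on a finger pad.
Only numpy, scipy, OpenCV 4.12 (cv2) and the standard library are available. Lean on these libraries where they do the work, as an engineer would, in place of code of your own. Each camera call takes 0.05 s, during which the arm holds its last target. There are 200 camera calls.

## Working session

There is one attempt and no reset: what is moved stays moved. The work goes in short steps, Python scripts to look and compute and a shell command to move; the robot and the scene stay as the last step left them, time stands still between calls to the robot, and variables do not carry over. Pictures are saved under pics/ and viewed, at most 14 in all, crops included, and the job is handed in when it is done.

```bash
ls; mkdir -p pics
cat > h.py <<'E'
import numpy as np, cv2
from station import ctrl
def shot(n,f):
    c=ctrl.camera(n); cv2.imwrite('pics/'+f+'.png',c['color'][:,:,::-1]); np.save('pics/'+f+'.npy',c,allow_pickle=True); return c
def load(f): return np.load('pics/'+f+'.npy',allow_pickle=True).item()
def ray(c,uv,z):
    K=np.array(c['intrinsics'],float); d=np.array([c['k1'],0,0,0],float)
    p=cv2.undistortPoints(np.array(uv,float).reshape(-1,1,2),K,d).reshape(-1,2)
    T=np.array(c['camera_from_world']); R=T[:3,:3]; o=-R.T@T[:3,3]
    D=np.c_[p,np.ones(len(p))]@R
    return o+D*((z-o[2])/D[:,2])[:,None]
def proj(c,P):
    T=np.array(c['camera_from_world']); r,_=cv2.Rodrigues(T[:3,:3])
    return cv2.projectPoints(np.array(P,float).reshape(-1,3),r,T[:3,3],np.array(c['intrinsics'],float),np.array([c['k1'],0,0,0],float))[0].reshape(-1,2)
E
python3 - <<'E'
from h import *
print(ctrl.get_obs())
for n in('top','side'):
    c=shot(n,n+'0'); T=np.array(c['camera_from_world']); print(n,-T[:3,:3].T@T[:3,3],T[2,:3],c['intrinsics'],c['k1'])
E
```

```text
pics
{'time_s': 0.0, 'qpos': array([ 1.15341568e+00,  3.00449733e-01,  1.52158067e+00,  1.70461819e-05,
        1.32069945e+00, -6.66134724e-02]), 'joint_vel': array([ 3.38501863e-03, -7.69447294e-04,  1.77764360e-04,  7.15702216e-05,
       -6.08424665e-04,  4.82277830e-04]), 'tau': array([ 1.77947327e-04, -5.31790280e+01, -3.52749324e+01,  7.08754733e-02,
        2.42581952e-02, -9.21481796e-05]), 'ee_pos': array([0.18888909, 0.51626791, 0.20489822]), 'eef_rot': array([-3.14045907e+00, -9.21716491e-05,  2.79082119e+00]), 'force': array([0.66265937, 0.22102929, 0.03554164]), 'moment': array([ 0.01747123, -0.0037792 , -0.00435462]), 'grip_force': 0.0, 'grip_width': 0.0939810254526441}
top [ 0.33345533 -0.02377367  1.23072794] [ 0.18210467 -0.01157955 -0.98321097] [[583.42868442   0.         322.8334901 ]
 [  0.         583.42868442 246.10270894]
 [  0.           0.           1.        ]] -0.07075426781943123
side [ 0.29827293 -0.97196397  0.90677401] [ 0.19051435  0.73452759 -0.65128604] [[488.13603108   0.         318.76178055]
 [  0.         488.13603108 235.57716457]
 [  0.           0.           1.        ]] -0.1033001458876212
```

View pics/top0.png

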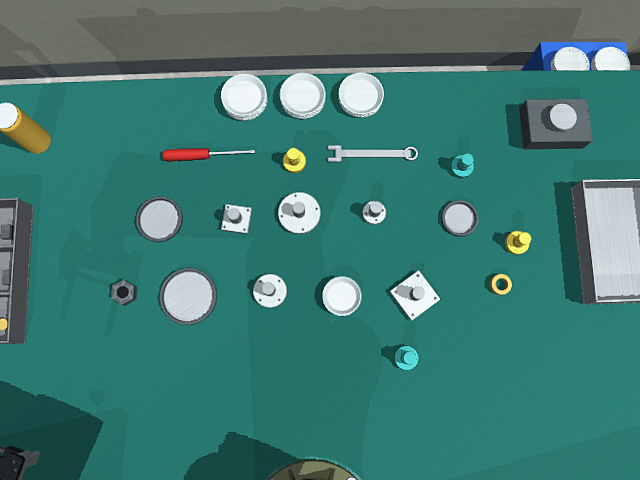

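View pics/side0.png

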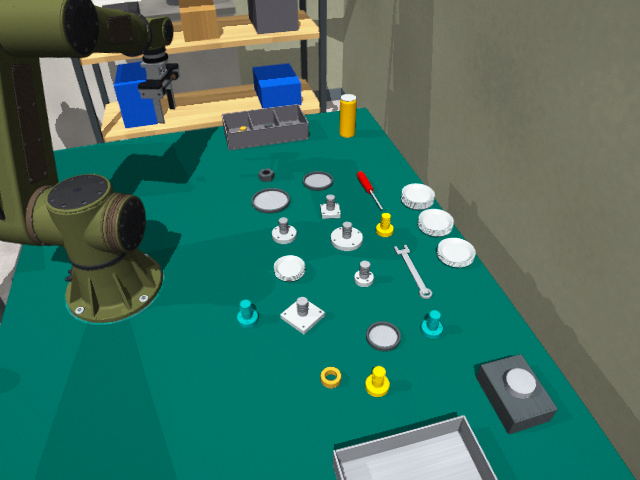

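The top view shows the round punches near (299,213) large, (269,291) medium and (374,212) small. The rings are near (188,296) large, (159,219) medium and (459,218) small. The square punches are at (236,218) and (415,294).

```bash
cat > m.py <<'E'
from h import *
import sys
def comp(c,uv,r,mode,z):
    im=c['color'].astype(int); mx=im.max(2); sat=(mx-im.min(2))
    m=(sat<35)   # anything greyish vs green bench
    w=np.zeros(m.shape,np.uint8); cv2.circle(w,(int(uv[0]),int(uv[1])),r,1,-1)
    m=(m&(w>0))
    if mode=='bright': m&=(mx>150)
    m=cv2.morphologyEx(m.astype(np.uint8),cv2.MORPH_OPEN,np.ones((3,3)))
    cs,_=cv2.findContours(m,cv2.RETR_EXTERNAL,cv2.CHAIN_APPROX_NONE)
    k=cv2.convexHull(max(cs,key=cv2.contourArea)).reshape(-1,2)
    P=ray(c,k.astype(float),z)[:,:2]
    (x,y),a,_=cv2.fitEllipse(P.astype(np.float32)*1000)
    return np.round([x,y,*a],1)
if __name__=='__main__':
    J={'top0':[('L',(299,213),34,'b',.016),('M',(269,291),28,'b',.016),('S',(374,212),22,'b',.016),('sq s',(236,218),26,'b',.016),('sq b',(415,294),34,'b',.016),
     ('rL',(188,296),38,'a',.010),('rM',(159,219),32,'a',.010),('rS',(459,218),28,'a',.010)],
     'side0':[('L',(347,238),22,'b',.016),('M',(284,234),18,'b',.016),('S',(364,280),15,'b',.016),
     ('rL',(271,201),26,'a',.010),('rM',(318,181),22,'a',.010),('rS',(383,336),24,'a',.010)]}
    for f in J:
        c=load(f)
        for n,uv,r,mo,z in J[f]: print(f,n,comp(c,uv,r,'bright' if mo=='b' else 'a',z))
    c=load('top0')
    print('stem top',np.round(ray(c,[(299,209),(266,288),(375,208),(234,214),(417,293)],.06)*1000))
E
python3 m.py
```

```text
top0 L [633.6  11.3  89.2  89.9]
top0 M [467.7  75.8  69.4  69.7]
top0 S [ 630.  -149.9   47.9   49.9]
top0 sq s [623.  144.5  60.8  74.2]
top0 sq b [ 449.3 -226.9   92.8  100.1]
top0 rL [461.  248.5 119.3 121. ]
top0 rM [629.3 314.1  99.5 102.8]
top0 rS [ 614.2 -334.6   79.5   81.6]
side0 L [630.    3.8  87.  103.9]
side0 M [465.8  69.4  66.3  87.3]
side0 S [ 626.7 -156.1   45.2   62.5]
side0 rL [459.6 242.8 117.1 128.8]
side0 rM [627.2 308.4  98.7 110.6]
side0 rS [ 612.4 -338.1   78.6   84.1]
stem top [[ 630.    9.   60.]
 [ 467.   79.   60.]
 [ 628. -148.   60.]
 [ 622.  144.   60.]
 [ 449. -225.   60.]]
```

```bash
python3 -m pendant '[[[2.2,-3.32,0],0],[[2.2,-3.32,0],0],[[2.2,-3.32,0],0],[[2.2,-3.32,0],0],[[2.2,-3.32,0],0],[[2.2,-3.32,0],0],[[2.2,-3.32,0],0],[[2.2,-3.32,0],0],[[2.2,-3.32,0],0],[[2.2,-3.32,0],0],[[2.2,-3.32,0],0],[[2.2,-3.32,0],0],[[2.2,-3.32,0],0],[[2.2,-3.32,0],0],[[2.2,-3.32,0],0],[[2.2,-3.32,0],0],[[2.2,-3.32,0],0],[[2.2,-3.32,0],0],[[2.2,-3.32,0],0],[[2.2,-3.32,0],0]]' 1 30
python3 - <<'E'
from h import *
shot('wrist','w1'); print(ctrl.get_obs()['ee_pos'])
E
```

```text
time_s: 1.77
ee_pos: [0.6296, -0.1494, 0.205]
eef_rot: [-3.142, -0.001, 2.791]
force: [0.6, 0.3, -0.3]
grip_width: 0.0937
grip_force: 0.0
[ 0.63144138 -0.15469846  0.20348184]
```

View pics/w1.png

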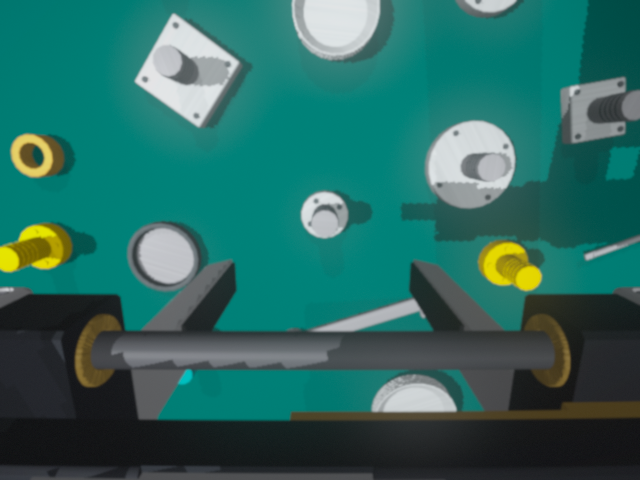

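The wrist view shows the small punch at about (325,212), between the fingers. The yellow look-alike, at (510,265), is well clear. I'll let the arm settle and measure again from close by.

```bash
python3 -m pendant '[[[0,0,-2],0],[[0,0,-2],0],[[0,0,-2],0],[[0,0,0],0],[[0,0,0],0],[[0,0,0],0]]'
python3 - <<'E'
from h import *
from m import comp
c=shot('wrist','w2'); print(ctrl.get_obs()['ee_pos'])
u=proj(c,[.63,-.15,.016])[0]; print(u, proj(c,[.63,-.15,.06]))
for r in (55,65,80): print(comp(c,u,r,'bright',.016))
E
```

```text
time_s: 2.32
ee_pos: [0.6294, -0.1475, 0.1468]
eef_rot: [3.141, 0.001, 2.791]
force: [0.3, 0.1, 0.6]
grip_width: 0.0943
grip_force: 0.0
[ 0.6295637  -0.1475469   0.14708994]
[319.96424497 226.55063061] [[319.62000784 238.51307371]]
[ 631.  -148.3   48.6   50.9]
[ 631.  -148.3   48.6   50.9]
[ 631.  -148.3   48.6   50.9]
```

View pics/w2.png

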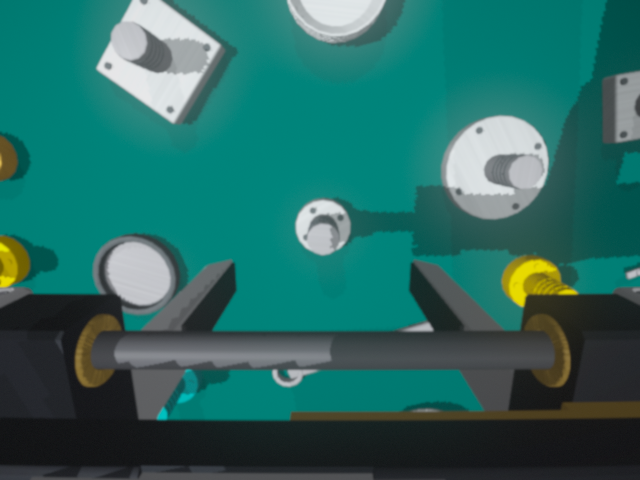

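The punch's disc is at (323,227), 49–51 mm across, and agrees with the top view to about 1.5 mm. I'll go down and grip.

```bash
python3 -m pendant '[[[0.1,-0.1,-2],0],[[0,0,-2.2],0],[[0,0,-2.2],0],[[0,0,-2],0],[[0,0,-1.5],0],[[0,0,-1],0],[[0,0,-0.8],0],[[0,0,-0.5],0],[[0,0,0],0],[[0,0,0],0],[[0,0,0],0]]' && python3 -m pendant '[[[0,0,0],0],[[0,0,0],0],[[0,0,0],0],[[0,0,0],0],[[0,0,0],0],[[0,0,0],0],[[0,0,0],0],[[0,0,0],0],[[0,0,0],0],[[0,0,0],0]]' 0 35
```

```text
time_s: 3.28
ee_pos: [0.6305, -0.1486, 0.0244]
eef_rot: [3.142, 0.001, 2.791]
force: [0.1, 0.4, -0.1]
grip_width: 0.0937
grip_force: 0.0
time_s: 4.12
ee_pos: [0.63, -0.1485, 0.0234]
eef_rot: [-3.142, -0.0, 2.791]
force: [0.4, -0.0, -0.5]
grip_width: 0.0309
grip_force: 0.0
```

```bash
python3 -m pendant '[[[0,0,0],0],[[0,0,0],0],[[0,0,0],0],[[0,0,0],0],[[0,0,0],0]]'  && python3 -m pendant '[[[0,0,0.5],0],[[0,0,1],0],[[0,0,2],0],[[0,0,3],0],[[0,0,2],0],[[0,0,1],0],[[0,0,0],0],[[0,0,0],0]]'
```

```text
time_s: 4.53
ee_pos: [0.63, -0.1485, 0.0235]
eef_rot: [3.142, 0.0, 2.791]
force: [0.7, 0.8, 0.3]
grip_width: 0.0255
grip_force: 35.0
time_s: 5.2
ee_pos: [0.6298, -0.1485, 0.1181]
eef_rot: [-3.142, -0.0, 2.791]
force: [0.5, -0.1, -1.1]
grip_width: 0.0255
grip_force: 35.0
```

```bash
python3 -m pendant '[[[-0.1,-1,0],0],[[-0.2,-2.2,0],0],[[-0.2,-3,0],0],[[-0.3,-3.2,0],0],[[-0.3,-3.2,0],0],[[-0.2,-3,0],0],[[-0.2,-2,0],0],[[-0.1,-1.05,0],0],[[0,0,0],0],[[0,0,0],0],[[0,0,0],0],[[0,0,0],0]]'
python3 - <<'E'
from h import *
from m import comp
c=shot('wrist','w3'); print(ctrl.get_obs()['ee_pos'])
print(proj(c,[.614,-.335,.01]))
c=shot('side','side1')
E
```

```text
time_s: 6.2
ee_pos: [0.6144, -0.3336, 0.1184]
eef_rot: [3.141, -0.0, 2.792]
force: [0.0, 0.2, -0.6]
grip_width: 0.0254
grip_force: 35.0
[ 0.6144157  -0.33375797  0.11855753]
[[320.60197492 230.93217571]]
```

View pics/w3.png

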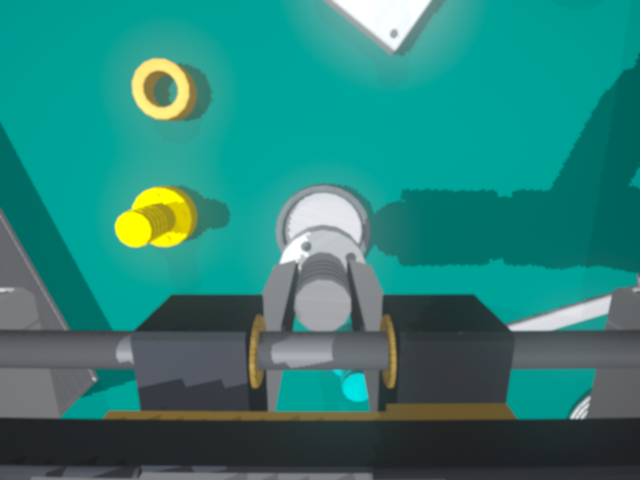

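The punch hangs stem up over the small ring. The ring's centre is at about (324,230), within 2 mm of where I expected it, so I'll lower the punch gently.

```bash
python3 -m pendant '[[[0,0,-1],0],[[0,0,-2],0],[[0,0,-2],0],[[0,0,-1.5],0],[[0,0,-1],0],[[0,0,-0.5],0],[[0,0,-0.3],0],[[0,0,-0.2],0],[[0,0,-0.15],0],[[0,0,-0.15],0],[[0,0,-0.1],0],[[0,0,-0.1],0],[[0,0,-0.05],0],[[0,0,0],0],[[0,0,0],0],[[0,0,0],0]]'
```

```text
time_s: 7.63
ee_pos: [0.614, -0.335, 0.0281]
eef_rot: [-3.142, 0.0, 2.791]
force: [-0.5, -0.5, -1.5]
grip_width: 0.0255
grip_force: 35.0
```

```bash
python3 -m pendant '[[[0,0,-0.05],0],[[0,0,0],0],[[0,0,0],0],[[0,0,-0.05],0],[[0,0,0],0],[[0,0,0],0]]'
```

```text
time_s: 8.13
ee_pos: [0.6141, -0.3351, 0.0274]
eef_rot: [-3.142, 0.0, 2.791]
force: [-2.8, 1.9, 5.3]
grip_width: 0.0253
grip_force: 35.0
```

The punch is touching the floor, with 5 N upward. Release and retreat.

```bash
python3 -m pendant '[[[0,0,0],0],[[0,0,0],0],[[0,0,0],0],[[0,0,0],0],[[0,0,0],0],[[0,0,0],0],[[0,0,0],0],[[0,0,0],0]]' 0.7 && python3 -m pendant '[[[0,0,0.5],0],[[0,0,1],0],[[0,0,2],0],[[0,0,3],0],[[0,0,3],0],[[0,0,2],0],[[0,0,1],0],[[0,0,0],0],[[0,0,0],0]]'
python3 - <<'E'
from h import *
c=shot('wrist','w4'); o=ctrl.get_obs(); print(o['ee_pos'])
E
```

```text
time_s: 8.8
ee_pos: [0.614, -0.335, 0.0269]
eef_rot: [-3.142, -0.0, 2.791]
force: [-0.5, -0.7, -0.3]
grip_width: 0.066
grip_force: 0.0
time_s: 9.55
ee_pos: [0.6138, -0.3349, 0.1515]
eef_rot: [3.142, -0.0, 2.791]
force: [-1.1, 0.6, -1.2]
grip_width: 0.0658
grip_force: 0.0
[ 0.6135474  -0.33474493  0.15043022]
```

View pics/w4.png

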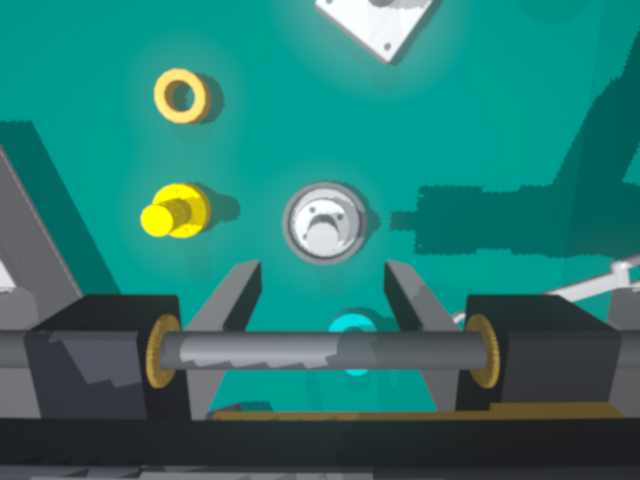

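The small punch sits flat inside its ring, disc and ring both centred near (324,223). Next is the medium punch.

```bash
python3 -m pendant '[[[-0.5,1.3,0],0],[[-0.9,2.6,0],0],[[-0.9,2.6,0],0],[[-0.9,2.6,0],0],[[-0.9,2.6,0],0],[[-0.9,2.6,0],0],[[-0.9,2.6,0],0],[[-0.9,2.6,0],0],[[-0.9,2.6,0],0],[[-0.9,2.6,0],0],[[-0.9,2.6,0],0],[[-0.9,2.6,0],0],[[-0.9,2.6,0],0],[[-0.9,2.6,0],0],[[-0.9,2.6,0],0],[[-0.9,2.6,0],0],[[-0.6,1,0],0],[[0,0,0],0],[[0,0,0],0],[[0,0,0],0]]' 1
python3 - <<'E'
from h import *
from m import comp
c=shot('wrist','w5'); print(ctrl.get_obs()['ee_pos'])
u=proj(c,[.4677,.0758,.016])[0]; print(u,comp(c,u,80,'bright',.016))
E
```

```text
time_s: 11.27
ee_pos: [0.4682, 0.0771, 0.1515]
eef_rot: [-3.141, -0.001, 2.79]
force: [0.7, -1.0, -0.4]
grip_width: 0.0944
grip_force: 0.0
[0.46827574 0.07699973 0.15159179]
[320.85195101 224.23499079] [468.3  78.   69.6  70.4]
```

View pics/w5.png

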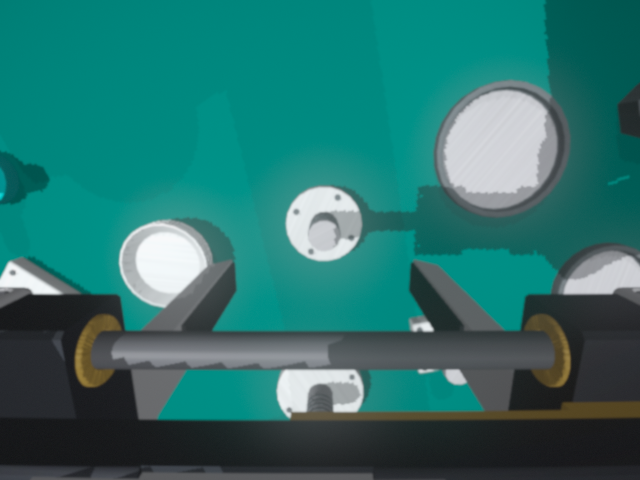

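The medium punch is at (324,224), measured at (468,77) mm and 70 mm across. The white dish at (166,263) is clear of the fingers.

```bash
python3 -m pendant '[[[0,0,-1.5],0],[[0,0,-2.5],0],[[0,0,-2.7],0],[[0,0,-2.2],0],[[0,0,-1.5],0],[[0,0,-1.2],0],[[0,0,-0.7],0],[[0,0,-0.4],0],[[0,0,0],0],[[0,0,0],0]]' && python3 -m pendant '[[[0,0,0],0],[[0,0,0],0],[[0,0,0],0],[[0,0,0],0],[[0,0,0],0],[[0,0,0],0],[[0,0,0],0],[[0,0,0],0],[[0,0,0],0],[[0,0,0],0],[[0,0,0],0],[[0,0,0],0],[[0,0,0],0],[[0,0,0],0],[[0,0,0],0]]' 0 35
```

```text
time_s: 12.15
ee_pos: [0.4684, 0.0777, 0.0254]
eef_rot: [3.141, 0.0, 2.79]
force: [0.5, -0.1, 0.4]
grip_width: 0.0938
grip_force: 0.0
time_s: 13.4
ee_pos: [0.468, 0.078, 0.025]
eef_rot: [3.142, 0.0, 2.791]
force: [-0.0, 0.2, -0.8]
grip_width: 0.0253
grip_force: 35.0
```

```bash
python3 -m pendant '[[[0,0,0.5],0],[[0,0,1],0],[[0,0,2],0],[[0,0,3],0],[[0,0,2],0],[[0,0,1],0],[[0,0,0.5],0],[[0,0,0],0],[[0,0,0],0]]' && python3 -m pendant '[[[0.7,1,0],0],[[1.2,1.8,0],0],[[1.6,2.4,0],0],[[1.8,2.6,0],0],[[1.8,2.6,0],0],[[1.8,2.6,0],0],[[1.8,2.6,0],0],[[1.8,2.6,0],0],[[1.6,2.4,0],0],[[1.2,1.8,0],0],[[0.8,1.2,0],0],[[0,0,0],0],[[0,0,0],0],[[0,0,0],0]]'
python3 - <<'E'
from h import *
c=shot('wrist','w6'); print(ctrl.get_obs()['ee_pos'])
print(proj(c,[.629,.314,.012]))
E
```

```text
time_s: 14.15
ee_pos: [0.4675, 0.0779, 0.1241]
eef_rot: [-3.141, -0.001, 2.791]
force: [-0.5, 0.2, -3.2]
grip_width: 0.0254
grip_force: 35.0
time_s: 15.32
ee_pos: [0.6285, 0.3139, 0.1236]
eef_rot: [-3.14, -0.001, 2.791]
force: [-0.5, -0.4, -2.2]
grip_width: 0.0254
grip_force: 35.0
[0.6286083  0.31358527 0.12416058]
[[322.88936115 230.56921693]]
```

View pics/w6.png

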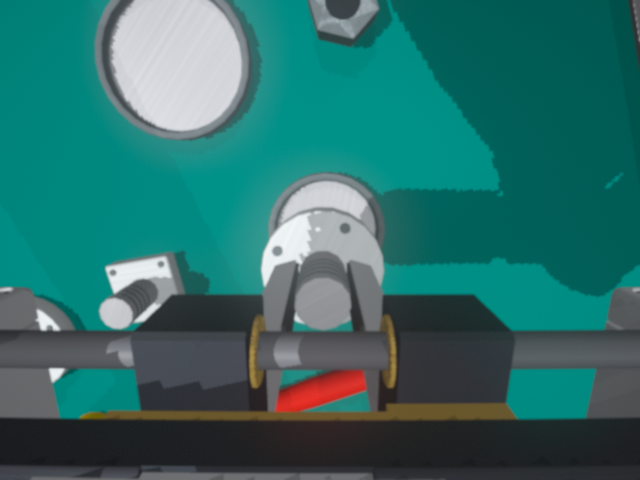

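The medium punch hangs over its ring, whose centre is at about (327,229), within 2 mm. Lower it.

```bash
python3 -m pendant '[[[0,0.1,-1],0],[[0,0,-2],0],[[0,0,-2.4],0],[[0,0,-1.5],0],[[0,0,-1],0],[[0,0,-0.5],0],[[0,0,-0.3],0],[[0,0,-0.2],0],[[0,0,-0.15],0],[[0,0,-0.15],0],[[0,0,-0.1],0],[[0,0,-0.1],0],[[0,0,0],0],[[0,0,0],0],[[0,0,0],0]]' && python3 -m pendant '[[[0,0,-0.05],0],[[0,0,0],0],[[0,0,0],0]]'
```

```text
time_s: 16.62
ee_pos: [0.629, 0.315, 0.0311]
eef_rot: [3.141, 0.0, 2.791]
force: [0.6, -0.7, -1.1]
grip_width: 0.0254
grip_force: 35.0
time_s: 16.87
ee_pos: [0.629, 0.315, 0.0304]
eef_rot: [-3.142, -0.0, 2.791]
force: [-0.0, -0.2, -2.3]
grip_width: 0.0252
grip_force: 35.0
```

```bash
python3 -m pendant '[[[0,0,-0.05],0],[[0,0,0],0],[[0,0,-0.05],0],[[0,0,0],0],[[0,0,0],0],[[0,0,0],0]]'; python3 -m pendant '[[[0,0,-0.05],0],[[0,0,0],0],[[0,0,0],0],[[0,0,0],0]]'
```

```text
time_s: 17.37
ee_pos: [0.629, 0.315, 0.0295]
eef_rot: [3.142, 0.0, 2.791]
force: [0.2, -0.6, -1.3]
grip_width: 0.0254
grip_force: 35.0
time_s: 17.7
ee_pos: [0.6291, 0.315, 0.029]
eef_rot: [3.141, 0.0, 2.791]
force: [-0.1, -0.9, -1.7]
grip_width: 0.0253
grip_force: 35.0
```

```bash
python3 -m pendant '[[[0,0,-0.05],0],[[0,0,0],0],[[0,0,0],0],[[0,0,0],0]]'; python3 -m pendant '[[[0,0,-0.05],0],[[0,0,0],0],[[0,0,0],0],[[0,0,0],0]]'
```

```text
time_s: 18.03
ee_pos: [0.6291, 0.315, 0.029]
eef_rot: [3.141, 0.0, 2.791]
force: [-3.8, -2.1, 5.2]
grip_width: 0.0258
grip_force: 35.0
time_s: 18.37
ee_pos: [0.6291, 0.315, 0.029]
eef_rot: [3.141, 0.0, 2.791]
force: [-5.4, -3.0, 9.0]
grip_width: 0.0254
grip_force: 35.0
```

It has contact at TCP z = 0.029, which is the floor height expected. Release.

```bash
python3 -m pendant '[[[0,0,0.05],0],[[0,0,0],0],[[0,0,0],0],[[0,0,0],0],[[0,0,0],0],[[0,0,0],0],[[0,0,0],0],[[0,0,0],0]]' 0.7 && python3 -m pendant '[[[0,0,0.5],0],[[0,0,1],0],[[0,0,2],0],[[0,0,3],0],[[0,0,3],0],[[0,0,2],0],[[0,0,1],0],[[0,0,0],0],[[0,0,0],0]]'
python3 - <<'E'
from h import *
c=shot('wrist','w7'); o=ctrl.get_obs(); print(o['ee_pos'])
E
```

```text
time_s: 19.03
ee_pos: [0.629, 0.315, 0.0284]
eef_rot: [-3.142, -0.0, 2.791]
force: [-0.2, -0.4, -0.9]
grip_width: 0.0659
grip_force: 0.0
time_s: 19.78
ee_pos: [0.6288, 0.3149, 0.153]
eef_rot: [-3.141, -0.0, 2.791]
force: [0.8, 1.0, -1.1]
grip_width: 0.0662
grip_force: 0.0
[0.62852937 0.31478225 0.15191822]
```

View pics/w7.png

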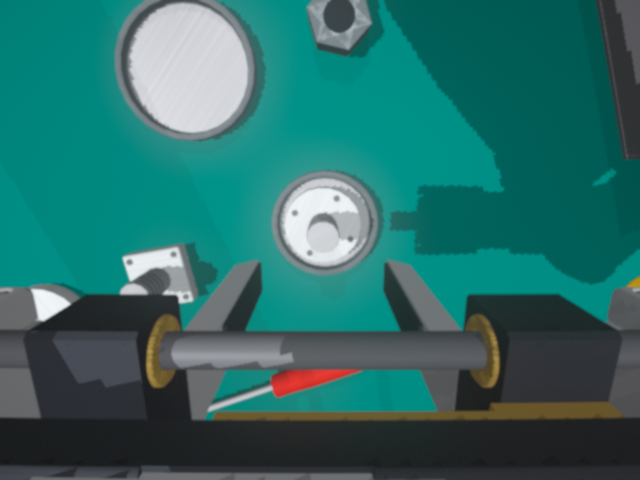

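The medium punch is flat in its ring, centred near (325,222). Next is the large punch.

```bash
python3 -m pendant '[[[0,-1,0],0],[[0,-2,0],0],[[0,-3,0],0],[[0.1,-3.2,0],0],[[0,-3.2,0],0],[[0.1,-3.2,0],0],[[0.1,-3.2,0],0],[[0,-3.2,0],0],[[0,-3.2,0],0],[[0,-2.5,0],0],[[0,-1.6,0],0],[[0,-1,0],0],[[0,0,0],0],[[0,0,0],0],[[0,0,0],0]]' 1
python3 - <<'E'
from h import *
from m import comp
c=shot('wrist','w8'); print(ctrl.get_obs()['ee_pos'])
u=proj(c,[.6336,.0113,.016])[0]; print(u,comp(c,u,80,'bright',.016))
E
```

```text
time_s: 21.08
ee_pos: [0.6319, 0.0129, 0.1531]
eef_rot: [-3.142, -0.001, 2.792]
force: [0.1, 0.4, 0.2]
grip_width: 0.094
grip_force: 0.0
[0.63187195 0.01309216 0.15314671]
[321.31963203 226.24883847] [634.5  12.9  89.4  90.3]
```

View pics/w8.png

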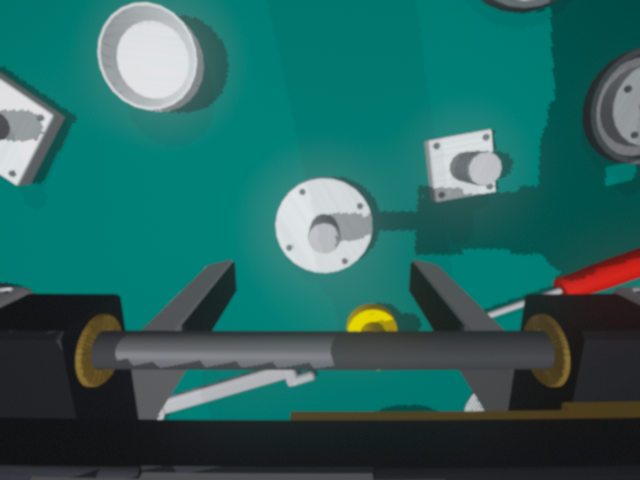

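The large punch is at (325,225), measured at (634,13) mm and 90 mm across. The small square punch at (462,165) is clear of the fingers.

```bash
python3 -m pendant '[[[0.1,0,-1.5],0],[[0.1,0,-2.5],0],[[0,0,-2.8],0],[[0,0,-2.2],0],[[0,0,-1.5],0],[[0,0,-1.2],0],[[0,0,-0.7],0],[[0,0,-0.4],0],[[0,0,0],0],[[0,0,0],0]]' && python3 -m pendant '[[[0,0,0],0],[[0,0,0],0],[[0,0,0],0],[[0,0,0],0],[[0,0,0],0],[[0,0,0],0],[[0,0,0],0],[[0,0,0],0],[[0,0,0],0],[[0,0,0],0],[[0,0,0],0],[[0,0,0],0],[[0,0,0],0],[[0,0,0],0],[[0,0,0],0]]' 0 40 && python3 -m pendant '[[[0,0,0.5],0],[[0,0,1],0],[[0,0,2],0],[[0,0,3],0],[[0,0,2],0],[[0,0,1],0],[[0,0,0.5],0],[[0,0,0],0],[[0,0,0],0]]'
```

```text
time_s: 21.97
ee_pos: [0.6344, 0.0121, 0.0262]
eef_rot: [3.141, 0.001, 2.791]
force: [0.1, 0.1, -0.1]
grip_width: 0.0939
grip_force: 0.0
time_s: 23.22
ee_pos: [0.6341, 0.0121, 0.0255]
eef_rot: [3.141, 0.0, 2.791]
force: [1.9, 1.8, -0.4]
grip_width: 0.025
grip_force: 40.0
time_s: 23.97
ee_pos: [0.6334, 0.012, 0.1242]
eef_rot: [-3.141, -0.002, 2.791]
force: [-0.1, 0.3, -4.8]
grip_width: 0.0254
grip_force: 40.0
```

```bash
python3 -m pendant '[[[-0.8,1,0],0],[[-1.3,1.8,0],0],[[-1.7,2.4,0],0],[[-1.9,2.6,0],0],[[-1.9,2.6,0],0],[[-1.9,2.6,0],0],[[-1.9,2.6,0],0],[[-1.9,2.6,0],0],[[-1.7,2.4,0],0],[[-1.3,1.8,0],0],[[-1,1.3,0],0],[[0,0,0],0],[[0,0,0],0],[[0,0,0],0]]'
python3 - <<'E'
from h import *
c=shot('wrist','w9'); print(ctrl.get_obs()['ee_pos'])
print(proj(c,[.461,.2485,.012]))
E
```

```text
time_s: 25.13
ee_pos: [0.461, 0.2484, 0.1247]
eef_rot: [-3.141, -0.001, 2.791]
force: [0.6, -0.4, -4.7]
grip_width: 0.0255
grip_force: 40.0
[0.46124096 0.24826408 0.12482549]
[[322.50122138 229.67843864]]
```

View pics/w9.png

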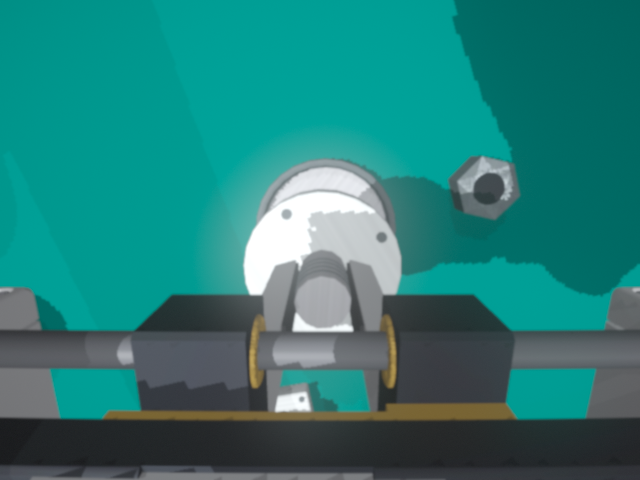

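The large punch hangs over the large ring, whose centre is at about (327,227), within 2 mm. Lower it with a 1 mm nudge in y.

```bash
python3 -m pendant '[[[0,0.1,-1],0],[[0,0,-2],0],[[0,0,-2.4],0],[[0,0,-1.5],0],[[0,0,-1],0],[[0,0,-0.5],0],[[0,0,-0.3],0],[[0,0,-0.2],0],[[0,0,-0.15],0],[[0,0,-0.15],0],[[0,0,-0.1],0],[[0,0,-0.1],0],[[0,0,0],0],[[0,0,0],0],[[0,0,0],0]]' && python3 -m pendant '[[[0,0,-0.05],0],[[0,0,0],0],[[0,0,0],0],[[0,0,-0.05],0],[[0,0,0],0],[[0,0,0],0]]'; python3 -m pendant '[[[0,0,-0.05],0],[[0,0,0],0],[[0,0,0],0],[[0,0,0],0]]'
```

```text
time_s: 26.43
ee_pos: [0.4611, 0.25, 0.0316]
eef_rot: [3.141, 0.0, 2.791]
force: [0.4, 0.6, -4.4]
grip_width: 0.0252
grip_force: 40.0
time_s: 26.93
ee_pos: [0.461, 0.25, 0.0304]
eef_rot: [3.142, 0.0, 2.791]
force: [0.0, 0.2, -4.5]
grip_width: 0.0254
grip_force: 40.0
time_s: 27.27
ee_pos: [0.461, 0.25, 0.0299]
eef_rot: [-3.142, -0.0, 2.791]
force: [0.2, 0.3, -5.4]
grip_width: 0.0255
grip_force: 40.0
```

```bash
python3 -m pendant '[[[0,0,-0.05],0],[[0,0,0],0],[[0,0,0],0],[[0,0,0],0]]'; python3 -m pendant '[[[0,0,-0.04],0],[[0,0,0],0],[[0,0,0],0],[[0,0,0],0]]'
```

```text
time_s: 27.6
ee_pos: [0.461, 0.25, 0.0294]
eef_rot: [-3.142, -0.0, 2.791]
force: [0.1, -0.7, -4.5]
grip_width: 0.0254
grip_force: 40.0
time_s: 27.93
ee_pos: [0.461, 0.25, 0.0294]
eef_rot: [3.142, 0.0, 2.791]
force: [-3.8, -1.8, 5.8]
grip_width: 0.0255
grip_force: 40.0
```

Contact at the floor height expected. Release, rise and check from both cameras.

```bash
python3 -m pendant '[[[0,0,0],0],[[0,0,0],0],[[0,0,0],0],[[0,0,0],0],[[0,0,0],0],[[0,0,0],0],[[0,0,0],0],[[0,0,0],0]]' 0.7 && python3 -m pendant '[[[0,0,0.5],0],[[0,0,1],0],[[0,0,2],0],[[0,0,3],0],[[0,0,3],0],[[0,0,2],0],[[0,0,1],0],[[0,0,0],0],[[0,0,0],0]]'
python3 - <<'E'
from h import *
a=shot('wrist','w10')['color'][100:330,200:450]; s=shot('side','side2')['color'][130:380,220:470]
cv2.imwrite('pics/fin.png',np.hstack([cv2.resize(a,(400,368)),cv2.resize(s,(368,368))])[:,:,::-1])
E
```

```text
time_s: 28.6
ee_pos: [0.461, 0.25, 0.029]
eef_rot: [-3.142, -0.0, 2.791]
force: [0.4, 0.7, 0.4]
grip_width: 0.0658
grip_force: 0.0
time_s: 29.35
ee_pos: [0.4608, 0.2499, 0.1537]
eef_rot: [-3.142, -0.0, 2.791]
force: [-1.2, 0.6, -1.3]
grip_width: 0.0661
grip_force: 0.0
```

View pics/fin.png

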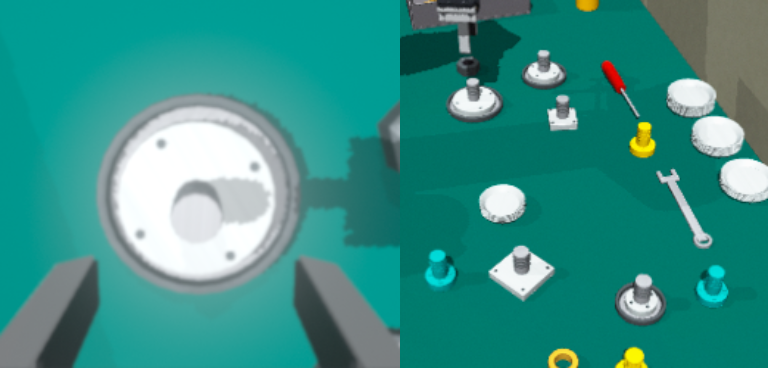

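The left half shows the large punch inside its ring, ring centre at about (200,193). The right half shows all three punches upright in their rings at (475,100), (543,72) and (640,300), with both square punches still at (562,115) and (521,270).

```bash
python3 -c "
from station import ctrl
print(ctrl.hand_in())"
```

```text
the job is handed in; nothing more can be done
None
```

All three round punches are set down stem up in the die rings of their own size, the square punches were left where they stood, and the job was handed in at about 29 s of the 96 s allowed; no verdict came back.

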